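# Close the pacifier canister with its push-to-seal lid

### The job

The clean pacifier is in the open aluminium canister: set the loose lid gently on the canister so its flange rests all round on the rim, and let go of it. Then press the plunger on the lid straight down, past its soft first stop, firmly to the stiff second stop so the seal ring goes fully in, without forcing it, and let the plunger spring back up. Leave the canister standing upright about where it is and do not disturb the other things.

Things in the scene. Friction and masses are not known exactly. Their poses are not given: they have to be found in the camera images.
- canister_mouth (a point): centre of the open mouth of the round aluminium canister, at the height of its rim, 75 mm over its underside. The canister is loose (about 0.28 kg), stands upright on the dresser, outer diameter 60 mm, inner diameter 54 mm. z points up out of the mouth.
- lid_collar (a point): grip point on the axis of the loose round white lid, 48 mm over its underside, z along its axis, up; 34 mm above the mouth centre when the lid is seated. Grip the upright collar, 36 mm in diameter, 20 to 50 mm over the underside, with the fingertips kept above the flange below it. Lid about 0.14 kg, standing plug down on the dresser.
- lid_flange (a point): centre of the lower face of the lid's flange (62 mm diameter, 14 to 20 mm over the underside); meets the mouth centre when the lid is seated. Below it a black plug 14 mm high, 49 mm in diameter, tapering over its lowest 8 mm to 38 mm.
- plunger (a joint): how far the plunger on top of the lid is pressed, 0 (up) to 0.006 m (first stop). It ends in a flat grey button, 22 mm in diameter, on the lid's axis; the button's top stands somewhere 16.5 to 34.5 mm above lid_collar (differs each time: find it by touch). Its spring takes 2 N at the start, 4.4 N at the first stop, and brings it back to 0. Do not grip it.
- seal (a joint): how far the steel seal ring (29 mm wide, 5.5 mm proud of the collar, around the plunger) is pushed in: starts at 0 to 0.001; 0.005 m is the second stop, rigid; sealed from 0.0045. It moves only when the plunger, at its first stop, is pressed on, drags with 11 to 14 N and stays where left. 16 to 20 N at the second stop is right; more than 25 N on lid and canister is too much.
- pacifier_mid (a point): middle of the mustard pacifier (37 mm high, 39 mm shield) that stands loose inside the canister; stays there.
- jar_mid (a point): middle of the small glass jar with a twist cap (42 mm diameter, 75 mm high), standing loose; leave alone.
- clip_mid (a point): middle of the white spring clip (75 by 25 by 16 mm), lying loose; leave alone.

How it is judged (in metres and radians):
On the way, in this order (a step that is already met when the one before it is completed fails the run):
1. the lid sits on the canister, flange on the rim, let go of, and the seal ring is still up (distance between lid_flange and canister_mouth below 0.005 m and z of lid_flange in the frame of canister_mouth below 0.002 m and angle between the z axis of lid_flange and the z axis of canister_mouth, either way round below 0.06 rad and contact force between the fingers and lid below 0.1 N and value of joint seal below 0.002 m), for 0.2 s.
2. the plunger is pressed past its first stop until the seal ring is at the second stop, the lid still seated (value of joint seal above 0.0045 m and value of joint plunger above 0.005 m and distance between lid_flange and canister_mouth below 0.005 m), for 0.1 s.
At the end, for the whole second after the job is handed in: Lid seated (flange centre within 5 mm of the mouth centre, at most 2 mm high, tilt under 0.06 rad), seal ring at least 4.5 mm in, plunger back up (under 1.5 mm), canister upright on the dresser within 60 mm of its start, pacifier inside (value of joint seal above 0.0045 m and value of joint plunger below 0.0015 m and distance between lid_flange and canister_mouth below 0.005 m and z of lid_flange in the frame of canister_mouth below 0.002 m and angle between the z axis of lid_flange and the z axis of canister_mouth, either way round below 0.06 rad and angle between canister_mouth's own z axis and vertical below 0.06 rad and height (world z) of canister_mouth between 0.07 and 0.08 m and distance of canister_mouth from where it was at the start of the episode below 0.06 m and distance between pacifier_mid and canister_mouth below 0.07 m and velocity of joint plunger below 0.005 m/s); the robot touches nothing.
It fails at once if the lid is pressed on the canister with more than 25 N (contact force between lid and canister above 25 N).
It fails at once if the canister is tipped (angle between canister_mouth's own z axis and vertical above 0.35 rad).
It fails at once if the jar or the clip is moved more than 20 mm (distance of any of jar_mid, clip_mid from where it was at the start of the episode above 0.02 m).
It also fails if it takes over 62 s, if anything falls off the work surface, if the arm or the gripper's body presses on something with over 40 N, if the wrist force passes 120 N, or if a joint passes its speed limit or range.

### The arm

A 6-joint arm with a two-finger parallel gripper is mounted at the origin on the work surface. World frame = base frame: x ahead of the robot, y to its left, z up, the work surface at z = 0. Lengths are in m, angles in degrees, forces in N, time in s.
With the tool pointing down it reaches from about 0.375 to 0.9 m from the base axis. Payload 3.1 kg.
Tool frame: the origin (TCP) lies midway between the tips of the shut fingers; the grasp point (between the pads) lies bot.pinch_z behind it (bot.pinch_z is the distance from the TCP to the grasp point, in m); z points along the fingers, y is the direction in which the jaws open and shut (so a half turn about z gives the same grasp; the last joint's range is limited). The gripper opens to 87 mm and grips with 3 to 60 N. Pads are 19 mm wide; open, the fingers measure 117 mm over their backs; the gripper's body (75 mm by 190 mm) begins 51 mm behind the grasp point.
Start: joints at [59.101, 30.224, 82.088, -0, 67.689, -10.227], TCP at [0.221, 0.585, 0.223] pointing down, gripper open.
Joint ranges: [-176.69, 176.69], [-43.24, 126.21], [12.49, 139.97], [-82, 262], [0, 151.66], [-163.58, 163.58]. Speed limits (degrees/s): [159.86, 159.86, 180, 180, 180, 180].

### API

Orientations are given as a 3x3 rotation matrix whose columns are the frame's x, y, z axes.
In Python, from rig import bot gives the robot as it stands.
- The arm moves only by the tool apply_moves, never from a script. Its argument "motion" is text: rows parted by semicolons, each of 7 numbers parted by spaces: the shift along the tool's x, y, z in m, then the turn, a rotation vector about the tool's x, y, z in degrees, then the finger opening in m, from 0 to 0.087. A call has exactly 8 rows; each row is the pose to reach, as a shift and turn from the pose commanded when the call began, along the tool's axes at that moment; what a row does not reach only later rows make up. A row lasts 1/8 s, in which the tool goes at most 62.5 mm and 10.7 degrees, less where a joint would pass 70% of its speed; a pose out of reach is approached as far as the arm can. A call with a gripper value outside its range is refused whole. The fingers move at their own pace and stop on an object; the grip force is fixed at half the most. Time passes only in rows, so rows that repeat a pose let the fingers close, or fill a call up. It gives the time, the measured TCP pose, the force and the opening at its end, in the units of the state.
- bot.read_state(): the state, without advancing time (a new reading comes with each control period).
- bot.capture(name): name is "scene" or "top" or "wrist"; returns the picture (384x512x3 uint8, red, green, blue); there is no depth.
- bot.get_calibration(name): a dict with "fx", "fy", "cx", "cy" (pixels), "rvec" (rotation vector, rad) and "tvec" (3), from world to camera coordinates, as OpenCV has them. Camera axes: x right, y down, z forward; pixel columns grow to the right and rows downward; lengths in m; the calibration is good to about 2 mm. A picture is of the moment at which its call begins: read the wrist's pose just before it. get_calibration takes no time and is no camera call; for the wrist camera it gives the pose at the moment of the call.
- bot.hand_in(): hands the job in, once; it reports no verdict.
Trained networks look in the newest picture that a camera, given by its name, has taken for a name from the list of things; names that differ only in an ending like _2 or _b are one class to them, and where a whole thing is asked for, a point or a joint stands for the part that bears it (a point fixed in the world has none). Each returns a list of dicts, best first, with "p" (0 to 1); they miss things now and then, are a little off and sometimes report something else, mostly with a low value. They report only what shows in the picture. A call takes as long as a camera call.
- bot.find_in(name, camera): "point" ([x, y, z] in m, in world coordinates, good to about 4 mm: the middle of the surface that is visible of it).
The state is a dict: "time_s": time; "joint_positions": joint angles; "qvel": joint speeds; "tau": joint torques, N m; "position": TCP position; "tcp_rot": TCP orientation; "force": force on the tool from outside, world axes, zero at the start; "moment": the same for the moment, N m; "opening": opening from 0.0 (shut) to 1.0 (fully open).
Only numpy, scipy, OpenCV 4.12 (cv2) and the standard library are available. Lean on these libraries where they do the work, as an engineer would, in place of code of your own. Each camera call takes 0.05 s, during which the arm holds its last target.

## Working session

There is one attempt and no reset: what is moved stays moved. The work goes in short steps, Python scripts to look and compute and a tool call to move; the robot and the scene stay as the last step left them, time stands still between calls to the robot, and variables do not carry over. Pictures are saved under pics/ and viewed, and the job is handed in when it is done.

Besides the shell and the picture viewer there is one more tool, called after "Call:" in YAML: its name, and indented under it one key for each argument. apply_moves: Moves the arm, as the interface text tells. Its arguments: {"type":"object","properties":{"motion":{"type":"string"}},"required":["motion"]}

```bash
mkdir -p pics; ls
python3 - <<'E'
from rig import bot
import cv2,numpy as np
s=bot.read_state()
print(s['time_s'],s['position'],np.round(s['tcp_rot'],3),s['force'],s['opening'],bot.pinch_z)
for c in ['scene','top','wrist']:
    im=bot.capture(c); cv2.imwrite(f'pics/{c}0.png',im[:,:,::-1])
    k=bot.get_calibration(c); print(c,k)
E
```

```text
pics
0.0 [0.2202348  0.58411213 0.22155541] [[-0.936  0.353 -0.001]
 [ 0.353  0.936 -0.002]
 [ 0.    -0.002 -1.   ]] [-0.1155411  -0.44407313 -0.17368282] 1.0025873414823943 0.0187
scene {'fx': 405.1578071746907, 'fy': 405.1578071746907, 'cx': 260.8612880064431, 'cy': 193.03108141662895, 'rvec': array([ 2.27271141,  1.20840282, -0.39186756]), 'tvec': array([-0.33792534, -0.33693449,  1.32926072])}
top {'fx': 358.02348434646007, 'fy': 358.02348434646007, 'cx': 253.0525666092217, 'cy': 188.1121813227457, 'rvec': array([ 2.16461221, -2.17128549,  0.08242921]), 'tvec': array([0.02142602, 0.55854437, 0.97643268])}
wrist {'fx': 281.08411553063655, 'fy': 281.08411553063655, 'cx': 253.35916435744775, 'cy': 192.44538868898974, 'rvec': array([-2.40850936, -1.66308438, -0.20735679]), 'tvec': array([-0.625129  , -0.02898727,  0.39007732])}
```

View pics/scene0.png

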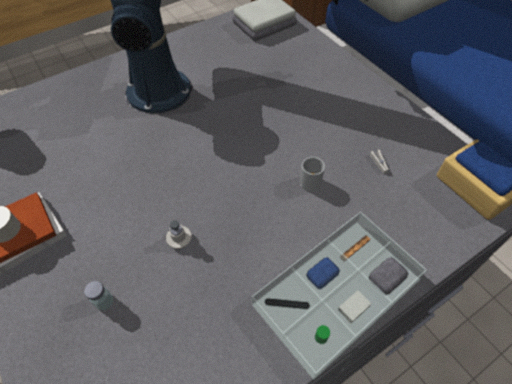

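View pics/top0.png

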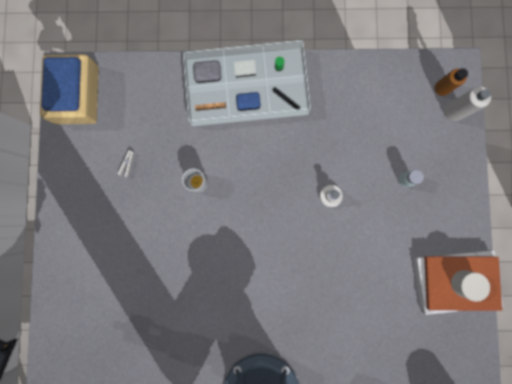

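View pics/wrist0.png

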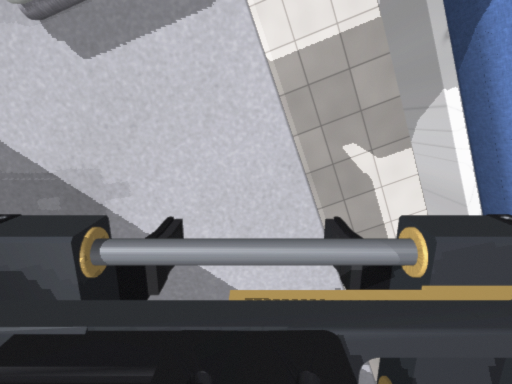

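Run:
```python
from rig import bot
import numpy as np
for c in ['top','scene','wrist']:
  for n in ['canister_mouth','lid_collar','lid_flange','plunger','jar_mid','clip_mid']:
    if c=='wrist' and n in('jar_mid','clip_mid'): continue
    r=bot.find_in(n,c)
    print(c,n,[(np.round(d['point'],4).tolist(),round(d['p'],2)) for d in r[:2]])
print(bot.read_state()['time_s'])
```

```text
top canister_mouth [([0.5781, 0.1911, 0.0421], 0.75)]
top lid_collar [([0.5335, -0.1951, 0.0182], 0.96)]
top lid_flange [([0.532, -0.1931, 0.0174], 0.82)]
top plunger [([0.5337, -0.2003, 0.0784], 0.42)]
top jar_mid [([0.5794, -0.4045, 0.0737], 0.89), ([0.6298, 0.3784, 0.0183], 0.28)]
top clip_mid [([0.6319, 0.3799, 0.0153], 0.62)]
scene canister_mouth [([0.5843, 0.1755, 0.0452], 0.57), ([0.5446, -0.2035, 0.0251], 0.25)]
scene lid_collar [([0.5978, -0.4107, 0.0632], 0.72), ([0.5436, -0.2031, 0.0236], 0.66)]
scene lid_flange [([0.5453, -0.2059, 0.0268], 0.75)]
scene plunger [([0.5411, -0.2028, 0.0765], 0.58)]
scene jar_mid [([0.5959, -0.411, 0.059], 0.69)]
scene clip_mid [([0.6309, 0.3744, 0.0174], 0.68)]
wrist canister_mouth []
wrist lid_collar []
wrist lid_flange []
wrist plunger []
0.95
```

```bash
cat > h.py <<'E'
import numpy as np,cv2
from rig import bot
def cam(c):
    k=bot.get_calibration(c); R=cv2.Rodrigues(k['rvec'])[0]; t=np.array(k['tvec']).ravel()
    return np.array([[k['fx'],0,k['cx']],[0,k['fy'],k['cy']],[0,0,1]]),R,t
def proj(c,P,C=None):
    K,R,t=C or cam(c); p=(K@(R@np.atleast_2d(P).T+t[:,None])); return (p[:2]/p[2]).T
def back(c,uv,z,C=None):
    K,R,t=C or cam(c); d=R.T@np.linalg.solve(K,[uv[0],uv[1],1]); o=-R.T@t
    return o+d*(z-o[2])/d[2]
def circ(x,y,z,r):
    a=np.linspace(0,2*np.pi,60,endpoint=False); return np.c_[x+r*np.cos(a),y+r*np.sin(a),0*a+z]
def tool(target,s=None,off=0):
    """shift in tool axes from current TCP to world target"""
    s=s or bot.read_state(); return np.array(s['tcp_rot']).T@(np.array(target)-s['position'])
E
python3 - <<'E'
from h import *
K,R,t=cam('wrist'); s=bot.read_state(); T=np.array(s['tcp_rot'])
print('cam in tool',T.T@(-R.T@t-s['position']), (T.T@R.T).round(3))
for c,b in [('top',{'can':(165,145,60),'lid':(290,155,80)}),('scene',{'can':(270,135,80),'lid':(140,195,80)})]:
    im=cv2.imread(f'pics/{c}0.png')
    for n,(x,y,w) in b.items():
        cv2.imwrite(f'pics/{c}_{n}.png',cv2.resize(im[y:y+w,x:x+w],(560,560),interpolation=cv2.INTER_CUBIC))
a=[cv2.imread(f'pics/{c}_{n}.png') for c in('top','scene') for n in('can','lid')]
a=[cv2.resize(i,(380,300-0)) if 0 else cv2.resize(i,(300,300)) for i in a]
cv2.imwrite('pics/z0.png',np.vstack([np.hstack(a[:2]),np.hstack(a[2:])]))
E
```

```text
cam in tool [ 0.06765373  0.00128164 -0.1620546 ] [[-0.002 -0.969 -0.249]
 [ 1.    -0.002 -0.001]
 [ 0.    -0.249  0.969]]
```

View pics/z0.png

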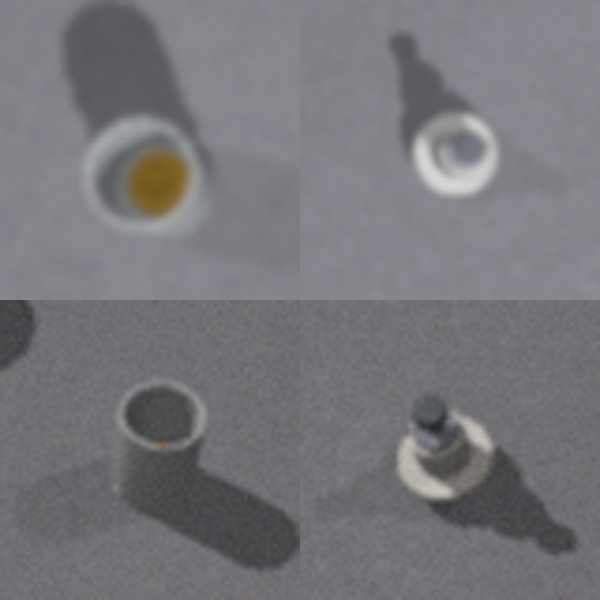

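Run:
```python
from h import *
for c,uv,z in [('top',(193.8,180.2),.075),('scene',(313.2,165.7),.075),('top',(331.3,195.8),.02),('scene',(178.7,236.3),.02)]:
    print(c,z,back(c,uv,z).round(4))
print(tool([.54,-.197,.2236]))
```

```text
top 0.075 [0.5759 0.1772 0.075 ]
scene 0.075 [0.5805 0.1804 0.075 ]
top 0.02 [ 0.5367 -0.1992  0.02  ]
scene 0.02 [ 0.5388 -0.1966  0.02  ]
[-0.57480267 -0.61867348 -0.00102941]
```

Call:
apply_moves:
  motion: "-0.041 -0.044 0 0 0 -5 0.087; -0.082 -0.088 0 0 0 -10 0.087; -0.123 -0.132 0 0 0 -15 0.087; -0.164 -0.176 0 0 0 -20.7 0.087; -0.205 -0.22 0 0 0 -20.7 0.087; -0.246 -0.264 0 0 0 -20.7 0.087; -0.287 -0.308 0 0 0 -20.7 0.087; -0.328 -0.352 0 0 0 -20.7 0.087"

```text
time_s: 1.95
position: [0.4041, 0.1379, 0.223]
tcp_rot: [[-1.0, -0.001, 0.002], [-0.001, 1.0, 0.0], [-0.002, 0.0, -1.0]]
force: [0.3, 0.0, -1.0]
opening: 1.003
```

Run:
```python
from h import *
s=bot.read_state(); print(s['position'],np.round(s['tcp_rot'],3),tool([.538,-.198,.2]))
im=bot.capture('wrist'); cv2.imwrite('pics/w1.png',im[:,:,::-1])
```

```text
[0.40409755 0.13785513 0.22296302] [[-1.    -0.001  0.002]
 [-0.001  1.     0.   ]
 [-0.002  0.    -1.   ]] [-0.13367733 -0.33593557  0.02309763]
```

Call:
apply_moves:
  motion: "-0.022 -0.056 0 0 0 0 0.087; -0.045 -0.112 0 0 0 0 0.087; -0.067 -0.168 0 0 0 0 0.087; -0.089 -0.224 0 0 0 0 0.087; -0.111 -0.28 0.01 0 0 0 0.087; -0.134 -0.336 0.02 0 0 0 0.087; -0.134 -0.336 0.023 0 0 0 0.087; -0.134 -0.336 0.023 0 0 0 0.087"

```text
time_s: 3.0
position: [0.5366, -0.1956, 0.1989]
tcp_rot: [[-1.0, 0.0, -0.002], [0.0, 1.0, 0.002], [0.002, 0.002, -1.0]]
force: [-0.9, 0.4, 0.6]
opening: 1.002
```

Run:
```python
from h import *
s=bot.read_state(); print(s['position'],np.round(s['tcp_rot'],3),s['force'])
C=cam('wrist')
im=bot.capture('wrist')[:,:,::-1].copy(); cv2.imwrite('pics/w2raw.png',im)
for z,r,col in [(.02,.031,(0,0,255)),(.05,.018,(0,255,0))]:
    p=proj('wrist',circ(.538,-.198,z,r),C); cv2.polylines(im,[p.astype(int)],True,col,1)
cv2.imwrite('pics/w2.png',im)
```

```text
[ 0.53659182 -0.19557593  0.19887896] [[-1.     0.    -0.002]
 [ 0.     1.     0.002]
 [ 0.002  0.002 -1.   ]] [-0.87516165  0.39995598  0.63202979]
```

View pics/w2.png

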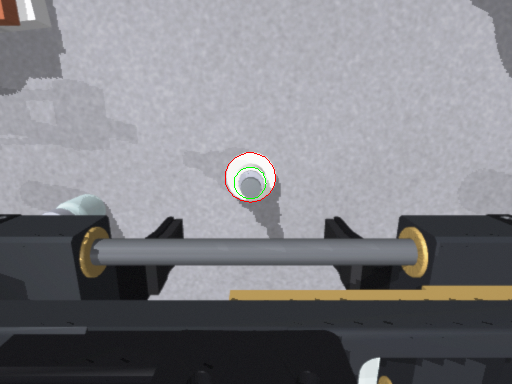

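Run:
```python
from h import *
im=cv2.imread('pics/w2raw.png')
z=cv2.resize(im[140:225,205:300],None,fx=6,fy=6,interpolation=cv2.INTER_CUBIC); cv2.imwrite('pics/w2z.png',z)
C=cam('wrist')
g=im.astype(int).min(2); 
from scipy.optimize import minimize
# flange: maximise gradient across ring
gs=cv2.GaussianBlur(g.astype(np.float32),(0,0),.8)
def samp(P): 
    p=proj('wrist',P,C).astype(np.float32); return cv2.remap(gs,p[:,0:1],p[:,1:2],cv2.INTER_LINEAR)[:,0]
def cost(q): return -np.clip(samp(circ(q[0],q[1],.02,.0295))-samp(circ(q[0],q[1],.02,.033)),0,60).mean()
r=minimize(cost,[.538,-.198],method='Nelder-Mead',options=dict(initial_simplex=[[.538,-.198],[.542,-.198],[.538,-.194]]));print(r.x,r.fun)
```

```text
[ 0.53665775 -0.19710238] -56.80342483520508
```

View pics/w2z.png

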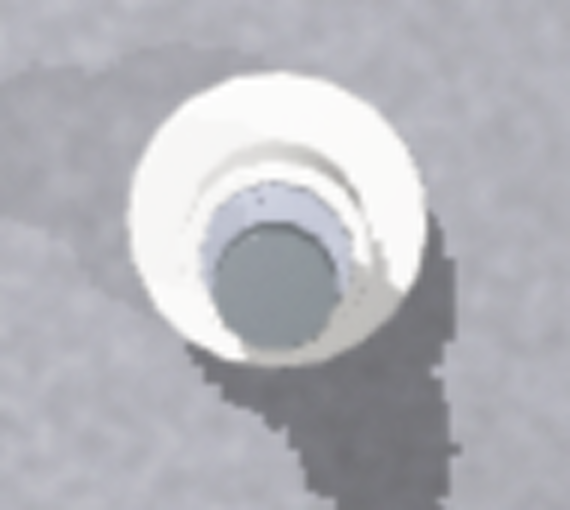

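Call:
apply_moves:
  motion: "0 -0.0015 0.04 0 0 0 0.087; 0 -0.0015 0.08 0 0 0 0.087; 0 -0.0015 0.12 0 0 0 0.087; 0 -0.0015 0.145 0 0 0 0.087; 0 -0.0015 0.16 0 0 0 0.087; 0 -0.0015 0.17 0 0 0 0.087; 0 -0.0015 0.172 0 0 0 0.087; 0 -0.0015 0.172 0 0 0 0.087"

```text
time_s: 4.05
position: [0.5379, -0.198, 0.0282]
tcp_rot: [[-1.0, -0.001, 0.001], [-0.001, 1.0, -0.001], [-0.001, -0.001, -1.0]]
force: [0.7, -0.7, 0.6]
opening: 0.997
```

Run:
```python
from h import *
im=bot.capture('wrist')[:,:,::-1].copy(); cv2.imwrite('pics/w3.png',im)
print(bot.read_state()['position'])
```

```text
[ 0.53792225 -0.19812285  0.02835282]
```

View pics/w3.png

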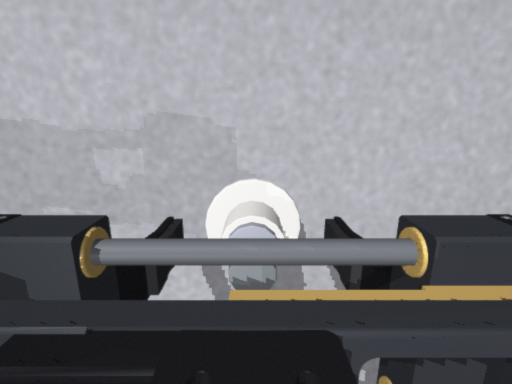

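Call:
apply_moves:
  motion: "0 0 0.001 0 0 0 0.06; 0 0 0.002 0 0 0 0.045; 0 0 0.002 0 0 0 0.038; 0 0 0.002 0 0 0 0.033; 0 0 0.002 0 0 0 0.02; 0 0 0.002 0 0 0 0.02; 0 0 0.002 0 0 0 0.02; 0 0 0.002 0 0 0 0.02"

```text
time_s: 5.1
position: [0.5374, -0.1979, 0.0256]
tcp_rot: [[-1.0, -0.001, 0.0], [-0.001, 1.0, -0.0], [-0.0, -0.0, -1.0]]
force: [-0.0, -0.5, -1.0]
opening: 0.404
```

Run:
```python
from h import *
im=bot.capture('wrist')[:,:,::-1].copy(); cv2.imwrite('pics/w4.png',im)
s=bot.read_state();print(s['position'],s['opening']*87,s['force'])
```

```text
[ 0.53744747 -0.19790818  0.02556317] 35.52804379654588 [-0.4581887  -0.76231657 -0.62579238]
```

View pics/w4.png

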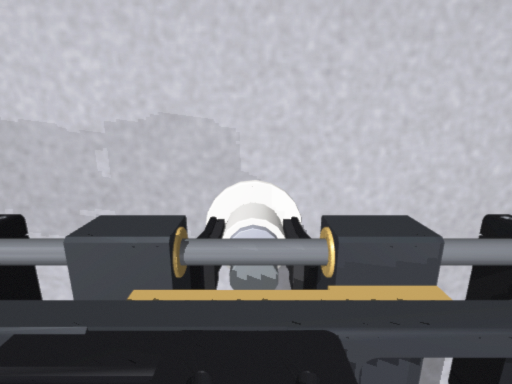

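Call:
apply_moves:
  motion: "0 0 -0.01 0 0 0 0.02; 0 0 -0.04 0 0 0 0.02; 0 0 -0.08 0 0 0 0.02; 0 0 -0.13 0 0 0 0.02; -0.015 0.045 -0.165 0 0 0 0.02; -0.03 0.095 -0.175 0 0 0 0.02; -0.045 0.145 -0.175 0 0 0 0.02; -0.06 0.195 -0.175 0 0 0 0.02"

```text
time_s: 6.15
position: [0.5973, -0.0011, 0.2014]
tcp_rot: [[-1.0, -0.0, 0.001], [-0.0, 1.0, -0.0], [-0.001, -0.0, -1.0]]
force: [0.2, -0.3, -1.1]
opening: 0.406
```

Call:
apply_moves:
  motion: "-0.015 0.05 0 0 0 0 0.02; -0.03 0.1 0 0 0 0 0.02; -0.045 0.15 0 0 0 0 0.02; -0.055 0.175 0 0 0 0 0.02; -0.062 0.182 0 0 0 0 0.02; -0.062 0.182 0 0 0 0 0.02; -0.062 0.182 0 0 0 0 0.02; -0.062 0.182 0 0 0 0 0.02"

```text
time_s: 7.15
position: [0.6589, 0.1779, 0.2006]
tcp_rot: [[-1.0, 0.001, -0.001], [0.001, 1.0, -0.0], [0.001, -0.0, -1.0]]
force: [-0.0, 0.2, 0.1]
opening: 0.412
```

Run:
```python
from h import *
s=bot.read_state();print(s['position'],np.round(s['tcp_rot'],4),s['opening']*87,s['force'])
C=cam('wrist'); np.save('C5.npy',np.array(C,dtype=object),allow_pickle=True)
im=bot.capture('wrist')[:,:,::-1].copy(); cv2.imwrite('pics/w5raw.png',im)
for z,r,col in [(.075,.030,(0,0,255)),(.075,.027,(0,255,0))]:
    p=proj('wrist',circ(.578,.179,z,r),C); cv2.polylines(im,[p.astype(int)],True,col,1)
cv2.imwrite('pics/w5.png',im)
```

```text
[0.65892062 0.17785768 0.20062867] [[-1.0e+00  1.2e-03 -6.0e-04]
 [ 1.2e-03  1.0e+00 -3.0e-04]
 [ 6.0e-04 -3.0e-04 -1.0e+00]] 35.86306786804678 [-0.04130155  0.18618182  0.0523718 ]Traceback (most recent call last):
  File "<stdin>", line 3, in <module>
ValueError: could not broadcast input array from shape (3,3) into shape (3,)
```

Run:
```python
from h import *
s=bot.read_state();print(s['position'])
C=cam('wrist'); 
im=bot.capture('wrist')[:,:,::-1].copy(); cv2.imwrite('pics/w5raw.png',im)
for z,r,col in [(.075,.030,(0,0,255)),(.075,.027,(0,255,0))]:
    p=proj('wrist',circ(.578,.179,z,r),C); cv2.polylines(im,[p.astype(int)],True,col,1)
# held lid: flange, assuming lid x offset
x,y,zz=s['position']
p=proj('wrist',circ(x-.0007,y,zz-.0256+.02,.031),C); cv2.polylines(im,[p.astype(int)],True,(255,0,0),1)
cv2.imwrite('pics/w5.png',im)
```

```text
[0.65892062 0.17785768 0.20062867]
```

View pics/w5.png

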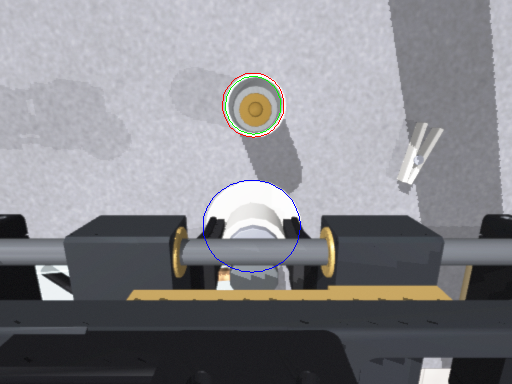

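Run:
```python
from h import *
from scipy.optimize import minimize
s=bot.read_state();C=cam('wrist')
im=cv2.imread('pics/w5raw.png')
a=cv2.resize(im[60:150,205:305],None,fx=4,fy=4,interpolation=cv2.INTER_CUBIC)
b=cv2.resize(im[170:260,195:310],None,fx=4,fy=4,interpolation=cv2.INTER_CUBIC)
cv2.imwrite('pics/w5a.png',a);cv2.imwrite('pics/w5b.png',b)
x,y,zz=s['position']
gs=cv2.GaussianBlur(im.min(2).astype(np.float32),(0,0),.8)
def samp(P):
    p=proj('wrist',P,C).astype(np.float32); return cv2.remap(gs,p[:,0:1],p[:,1:2],cv2.INTER_LINEAR)[:,0]
# inner edge of mouth: bright rim minus dark inside
def cc(q): return -np.clip(samp(circ(q[0],q[1],.075,.0285))-samp(circ(q[0],q[1],.075,.0255)),0,80).mean()
r=minimize(cc,[.578,.179],method='Nelder-Mead',options=dict(initial_simplex=[[.578,.179],[.582,.179],[.578,.183]]));print(r.x,r.fun)
z=zz-.0256+.02
def arc(x,y,r):
    P=circ(x,y,z,r); return P[(P[:,0]<x+.2*.031)]
def cl(q): return -np.clip(samp(arc(q[0],q[1],.0295))-samp(arc(q[0],q[1],.033)),-20,50).mean()
r2=minimize(cl,[x,y],method='Nelder-Mead',options=dict(initial_simplex=[[x,y],[x+.004,y],[x,y+.004]]));print(r2.x,r2.x-[x,y],r2.fun)
```

```text
[0.57747633 0.18075299] -73.93325805664062Traceback (most recent call last):
  File "<stdin>", line 19, in <module>
    res = _minimize_neldermead(fun, x0, args, callback, bounds=bounds,
                               **options)
    fsim[k] = func(sim[k])
              ~~~~^^^^^^^^
    fx = function(np.copy(x), *(wrapper_args + args))
  File "<stdin>", line 18, in cl
ValueError: operands could not be broadcast together with shapes (35,) (33,)
```

View pics/w5a.png

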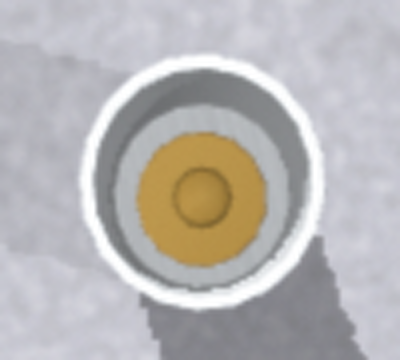

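View pics/w5b.png

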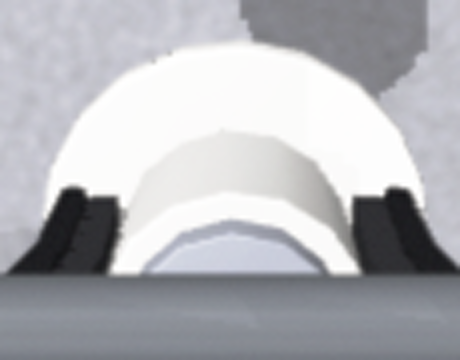

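Run:
```python
from h import *
from scipy.optimize import minimize
s=bot.read_state();C=cam('wrist')
im=cv2.imread('pics/w5raw.png')
x,y,zz=s['position']
gs=cv2.GaussianBlur(im.min(2).astype(np.float32),(0,0),.8)
def samp(P):
    p=proj('wrist',P,C).astype(np.float32); return cv2.remap(gs,p[:,0:1],p[:,1:2],cv2.INTER_LINEAR)[:,0]
z=zz-.0256+.02
a=np.radians(np.linspace(100,260,60))
def arc(x,y,r): return np.c_[x+r*np.cos(a),y+r*np.sin(a),0*a+z]
def cl(q): return -np.clip(samp(arc(q[0],q[1],.0305))-samp(arc(q[0],q[1],.0325)),-20,50).mean()
for st in [(0,0),(.001,.001)]:
    x0=x+st[0];y0=y+st[1]
    r2=minimize(cl,[x0,y0],method='Nelder-Mead',options=dict(initial_simplex=[[x0,y0],[x0+.003,y0],[x0,y0+.003]]));print(r2.x,r2.x-[x,y],r2.fun)
v=im[223,195:312].min(1); print(v)
```

```text
[0.65897243 0.17882601] [-5.83353795e-05  7.48636065e-04] -43.194759368896484
[0.65899401 0.17883074] [-3.67515194e-05  7.53369425e-04] -43.18646240234375
[199 196 195 195 194 196 198 199 199 201 215 231 132  47  30  29  30  29
  29  27  29  42  46  46  47  48  47  47  45  77 145 173 222 231 233 233
 233 234 235 238 246 252 253 252 251 251 251 251 251 251 251 251 251 251
 251 250 250 249 250 250 250 250 250 250 250 250 250 250 250 250 250 250
 250 250 249 244 227 197 182 174 172 166 161 153 144 152 196 198  83  44
  48  48  46  48  46  47  46  35  29  28  28  28  28  34  82 160 196 191
 193 196 198 196 196 196 195 194 193]
```

Call:
apply_moves:
  motion: "0.04 0.001 0 0 0 0 0.02; 0.07 0.002 0 0 0 0 0.02; 0.0815 0.002 0.02 0 0 0 0.02; 0.0815 0.002 0.045 0 0 0 0.02; 0.0815 0.002 0.07 0 0 0 0.02; 0.0815 0.002 0.085 0 0 0 0.02; 0.0815 0.002 0.085 0 0 0 0.02; 0.0815 0.002 0.085 0 0 0 0.02"

```text
time_s: 8.2
position: [0.5785, 0.1812, 0.1164]
tcp_rot: [[-1.0, -0.0, 0.002], [-0.0, 1.0, 0.0], [-0.002, 0.0, -1.0]]
force: [0.2, -0.2, -1.2]
opening: 0.407
```

Run:
```python
from h import *
s=bot.read_state();print(s['position'],np.round(s['tcp_rot'],4),s['opening']*87,s['force'])
ims={c:bot.capture(c)[:,:,::-1] for c in('wrist','scene','top')}
cv2.imwrite('pics/w6.png',ims['wrist'])
a=cv2.resize(ims['scene'][110:210,260:360],(400,400),interpolation=cv2.INTER_CUBIC)
b=cv2.resize(ims['wrist'][130:260,190:320],(400,400),interpolation=cv2.INTER_CUBIC)
cv2.imwrite('pics/z6.png',np.hstack([a,b]))
```

```text
[0.57849702 0.18118086 0.11636148] [[-1.0e+00 -3.0e-04  1.7e-03]
 [-3.0e-04  1.0e+00  2.0e-04]
 [-1.7e-03  2.0e-04 -1.0e+00]] 35.42933472777064 [ 0.22359914 -0.23305014 -1.19910535]
```

View pics/z6.png

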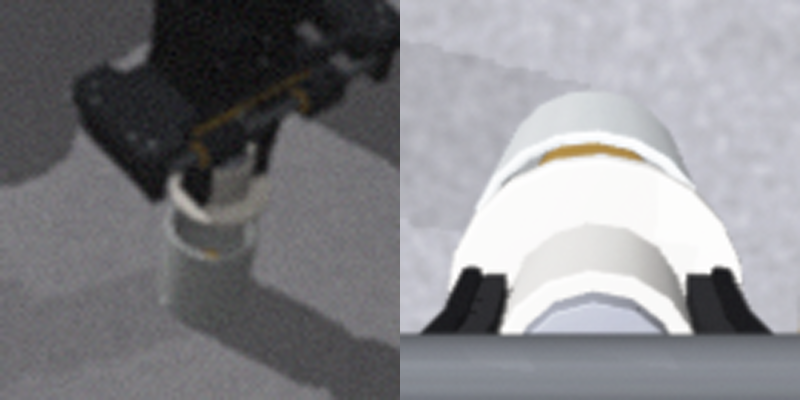

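Run:
```python
from h import *
C=cam('scene')
im=bot.capture('scene')[:,:,::-1].copy()
big=cv2.resize(im[110:210,260:360],(800,800),interpolation=cv2.INTER_CUBIC)[100:700]
raw=big.copy()
def dr(P,col):
    p=(proj('scene',P,C)-[260,110]+.5)*8-[0,100]; cv2.polylines(big,[p.astype(int)],True,col,1)
x,y=.5785,.1805
dr(circ(x,y,.075,.030),(0,0,255)); dr(circ(x,y,.075,.027),(0,0,255)); dr(circ(x,y,.1108,.031),(0,255,0))
cv2.imwrite('pics/s7.png',big)
```

```text
(no output)
```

View pics/s7.png

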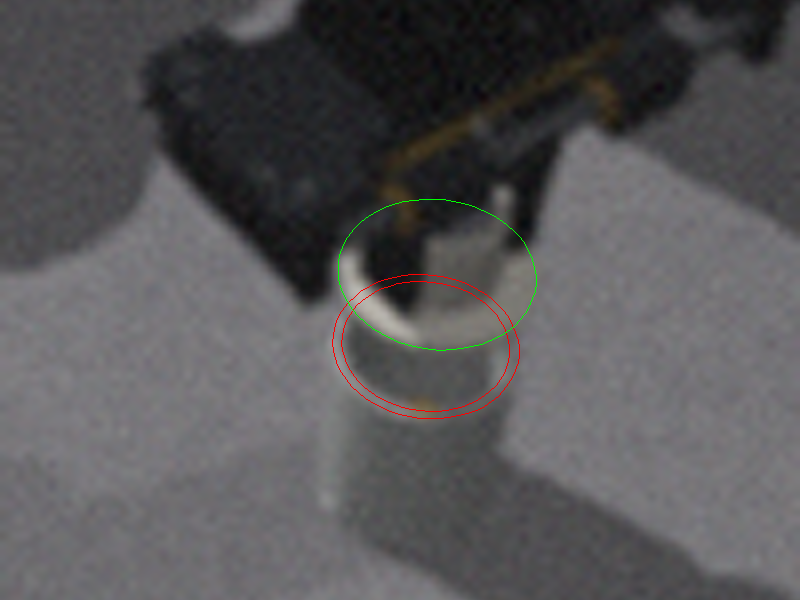

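Call:
apply_moves:
  motion: "0 0 0.005 0 0 0 0.02; 0 0 0.01 0 0 0 0.02; 0 0 0.015 0 0 0 0.02; 0 0 0.018 0 0 0 0.02; 0 0 0.021 0 0 0 0.02; 0 0 0.024 0 0 0 0.02; 0 0 0.026 0 0 0 0.02; 0 0 0.026 0 0 0 0.02"

```text
time_s: 9.4
position: [0.5776, 0.1812, 0.0894]
tcp_rot: [[-1.0, -0.0, -0.0], [-0.0, 1.0, -0.0], [0.0, -0.0, -1.0]]
force: [-0.4, 0.0, -1.2]
opening: 0.409
```

Run:
```python
from h import *
s=bot.read_state();print(s['position'],s['opening']*87,s['force'],s['moment'])
ims={c:bot.capture(c)[:,:,::-1] for c in('wrist','scene')}
a=cv2.resize(ims['scene'][110:210,260:360],(400,400),interpolation=cv2.INTER_CUBIC)
b=cv2.resize(ims['wrist'][130:260,190:320],(400,400),interpolation=cv2.INTER_CUBIC)
cv2.imwrite('pics/z8.png',np.hstack([a,b]))
```

```text
[0.57763796 0.18117993 0.08941948] 35.59532617396548 [-0.35505809  0.0456401  -1.2191178 ] [ 0.01882654  0.00748327 -0.01266001]
```

View pics/z8.png

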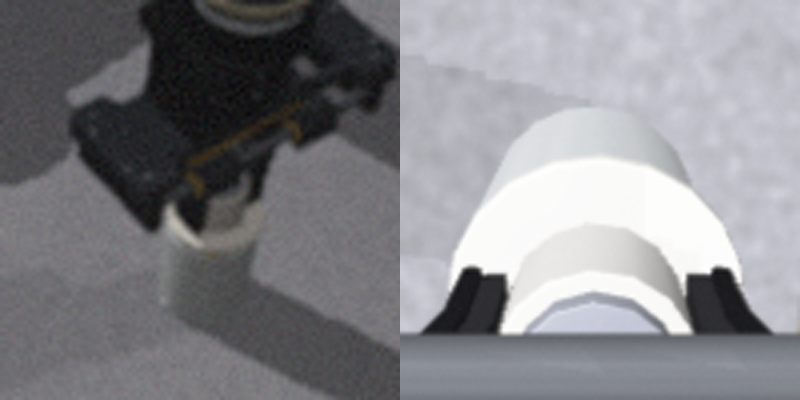

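Call:
apply_moves:
  motion: "0 0 0.0005 0 0 0 0.02; 0 0 0.001 0 0 0 0.02; 0 0 0.0015 0 0 0 0.02; 0 0 0.002 0 0 0 0.02; 0 0 0.002 0 0 0 0.02; 0 0 0.002 0 0 0 0.02; 0 0 0.002 0 0 0 0.02; 0 0 0.002 0 0 0 0.02"

```text
time_s: 10.5
position: [0.5777, 0.1812, 0.0876]
tcp_rot: [[-1.0, -0.001, 0.0], [-0.001, 1.0, 0.0], [-0.0, 0.0, -1.0]]
force: [-0.6, 0.5, -1.0]
opening: 0.402
```

Call:
apply_moves:
  motion: "0 0 0.0002 0 0 0 0.02; 0 0 0.0003 0 0 0 0.02; 0 0 0.0005 0 0 0 0.02; 0 0 0.0005 0 0 0 0.02; 0 0 0.0005 0 0 0 0.02; 0 0 0.0005 0 0 0 0.02; 0 0 0.0005 0 0 0 0.02; 0 0 0.0005 0 0 0 0.02"

```text
time_s: 11.5
position: [0.5777, 0.1812, 0.0871]
tcp_rot: [[-1.0, -0.001, -0.0], [-0.001, 1.0, 0.0], [0.0, 0.0, -1.0]]
force: [0.0, 0.1, -1.3]
opening: 0.403
```

Call:
apply_moves:
  motion: "0 0 0.0002 0 0 0 0.02; 0 0 0.0003 0 0 0 0.02; 0 0 0.0005 0 0 0 0.02; 0 0 0.0005 0 0 0 0.02; 0 0 0.0005 0 0 0 0.02; 0 0 0.0005 0 0 0 0.02; 0 0 0.0005 0 0 0 0.02; 0 0 0.0005 0 0 0 0.02"

```text
time_s: 12.5
position: [0.5777, 0.1812, 0.0866]
tcp_rot: [[-1.0, -0.0, 0.0], [-0.0, 1.0, -0.0], [-0.0, -0.0, -1.0]]
force: [0.0, 0.1, -0.8]
opening: 0.404
```

Call:
apply_moves:
  motion: "0 0 0.0002 0 0 0 0.02; 0 0 0.0003 0 0 0 0.02; 0 0 0.0005 0 0 0 0.02; 0 0 0.0005 0 0 0 0.02; 0 0 0.0005 0 0 0 0.02; 0 0 0.0005 0 0 0 0.02; 0 0 0.0005 0 0 0 0.02; 0 0 0.0005 0 0 0 0.02"

```text
time_s: 13.5
position: [0.5778, 0.1812, 0.0866]
tcp_rot: [[-1.0, -0.001, 0.0], [-0.001, 1.0, 0.0], [-0.0, 0.0, -1.0]]
force: [-1.9, -0.4, 5.1]
opening: 0.407
```

Call:
apply_moves:
  motion: "0 0 -0.0005 0 0 0 0.02; 0 0 -0.0005 0 0 0 0.02; 0 0 -0.0005 0 0 0 0.04; 0 0 -0.0005 0 0 0 0.045; 0 0 -0.0005 0 0 0 0.06; 0 0 -0.0005 0 0 0 0.07; 0 0 -0.0005 0 0 0 0.07; 0 0 -0.0005 0 0 0 0.07"

```text
time_s: 14.5
position: [0.5777, 0.1812, 0.0865]
tcp_rot: [[-1.0, -0.0, 0.0], [-0.0, 1.0, 0.0], [-0.0, 0.0, -1.0]]
force: [-0.2, -1.0, -0.5]
opening: 0.787
```

Run:
```python
from h import *
s=bot.read_state();print(s['position'],s['opening']*87,s['force'],s['moment'])
ims={c:bot.capture(c)[:,:,::-1] for c in('wrist','scene')}
a=cv2.resize(ims['scene'][110:210,260:360],(400,400),interpolation=cv2.INTER_CUBIC)
b=cv2.resize(ims['wrist'][130:260,190:320],(400,400),interpolation=cv2.INTER_CUBIC)
cv2.imwrite('pics/z9.png',np.hstack([a,b]))
```

```text
[0.57770348 0.18121179 0.08653694] 68.43398355672518 [-0.16536081 -1.04376051 -0.49738346] [0.00617607 0.04788897 0.03598225]
```

View pics/z9.png

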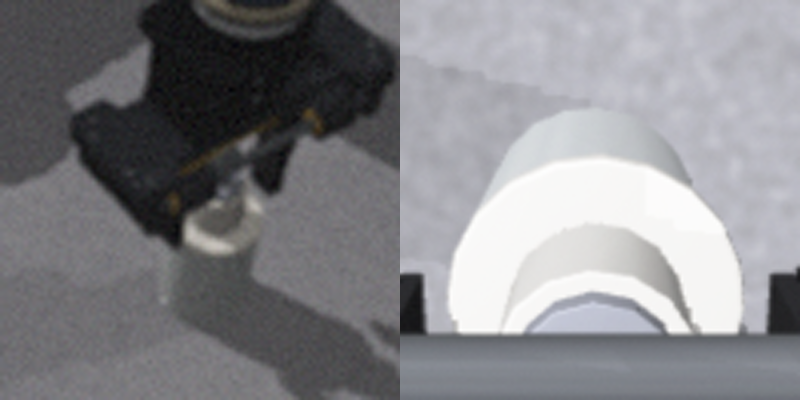

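Call:
apply_moves:
  motion: "0 0 -0.02 0 0 0 0.087; 0 0 -0.045 0 0 0 0.087; 0 0 -0.075 0 0 0 0.08; 0 0 -0.1 0 0 0 0.04; 0 0 -0.115 0 0 0 0; 0 0 -0.115 0 0 0 0; 0 0 -0.115 0 0 0 0; 0 0 -0.115 0 0 0 0"

```text
time_s: 15.6
position: [0.5769, 0.1811, 0.2002]
tcp_rot: [[-1.0, -0.0, -0.003], [-0.0, 1.0, -0.0], [0.003, -0.0, -1.0]]
force: [-0.7, 0.2, 1.0]
opening: 0.436
```

Run:
```python
from h import *
s=bot.read_state();print(s['position'],np.round(s['tcp_rot'],4),s['opening']*87,s['force'],s['moment'])
C=cam('wrist')
ims={c:bot.capture(c)[:,:,::-1].copy() for c in('wrist','scene')}
cv2.imwrite('pics/w10raw.png',ims['wrist']);cv2.imwrite('pics/s10raw.png',ims['scene'])
a=cv2.resize(ims['scene'][110:210,260:360],(400,400),interpolation=cv2.INTER_CUBIC)
w=ims['wrist']
p=proj('wrist',circ(.577,.1812,.081,.031),C); cv2.polylines(w,[p.astype(int)],True,(0,0,255),1)
cv2.imwrite('pics/w10.png',w)
cv2.imwrite('pics/z10.png',a)
for h in (.1255,.13,.135,.14,.1435):
    print(h,proj('wrist',[[.577,.1812,h]],C),proj('scene',[[.577,.1812,h]]))
```

```text
[0.57694304 0.18107755 0.20024646] [[-1.0e+00 -4.0e-04 -2.5e-03]
 [-4.0e-04  1.0e+00 -3.0e-04]
 [ 2.5e-03 -3.0e-04 -1.0e+00]] 37.95543164681955 [-0.69519811  0.24405982  0.97195963] [ 0.02542826  0.0117842  -0.04013841]
0.1255 [[252.32782842 199.90112697]] [[314.56795468 151.79288239]]
0.13 [[252.30705464 201.3225038 ]] [[314.75319592 150.59218863]]
0.135 [[252.28307566 202.96318575]] [[314.9606189  149.24771764]]
0.14 [[252.2580953  204.67238432]] [[315.16974548 147.89220425]]
0.1435 [[252.23997913 205.91192317]] [[315.31715901 146.93670159]]
```

View pics/w10.png

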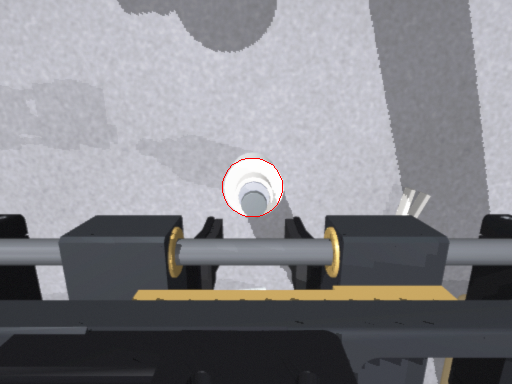

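View pics/z10.png

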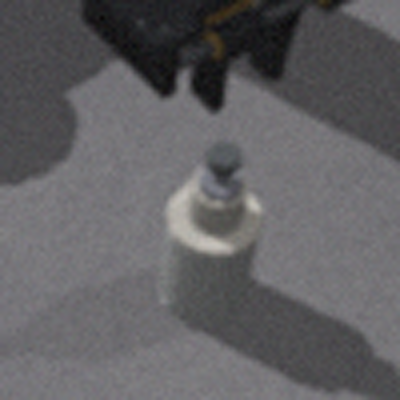

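Run:
```python
from h import *
from scipy.optimize import minimize
C=cam('wrist');im=cv2.imread('pics/w10raw.png')
gs=cv2.GaussianBlur(im.min(2).astype(np.float32),(0,0),.8)
def samp(P):
    p=proj('wrist',P,C).astype(np.float32); return cv2.remap(gs,p[:,0:1],p[:,1:2],cv2.INTER_LINEAR)[:,0]
z=.081
def cl(q): return -np.clip(samp(circ(q[0],q[1],z,.0303))-samp(circ(q[0],q[1],z,.0325)),-20,50).mean()
x0,y0=.576,.1812
r=minimize(cl,[x0,y0],method='Nelder-Mead',options=dict(initial_simplex=[[x0,y0],[x0-.003,y0],[x0,y0+.003]]));print(r.x,r.fun)
b=im[140:225,205:300].copy(); b=cv2.resize(b,None,fx=6,fy=6,interpolation=cv2.INTER_CUBIC)
for P,c in [(circ(*r.x,z,.031),(0,0,255)),(circ(*r.x,.137,.011),(0,255,0))]:
    p=(proj('wrist',P,C)-[205,140]+.5)*6; cv2.polylines(b,[p.astype(int)],True,c,1)
cv2.imwrite('pics/w10b.png',b)
```

```text
[0.5772323  0.18195317] -33.19379425048828
```

View pics/w10b.png

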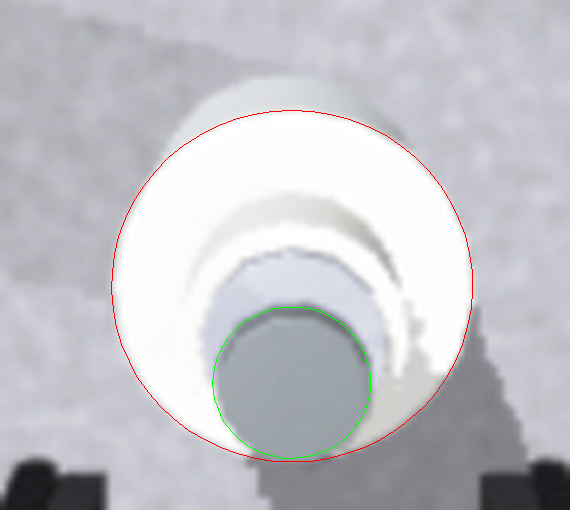

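Call:
apply_moves:
  motion: "0 0 0.01 0 0 0 0; 0 0 0.025 0 0 0 0; 0 0 0.04 0 0 0 0; 0 0 0.05 0 0 0 0; 0 0 0.055 0 0 0 0; 0 0 0.057 0 0 0 0; 0 0 0.057 0 0 0 0; 0 0 0.057 0 0 0 0"

```text
time_s: 16.7
position: [0.578, 0.1813, 0.1451]
tcp_rot: [[-1.0, -0.001, 0.001], [-0.001, 1.0, 0.0], [-0.001, 0.0, -1.0]]
force: [-0.4, -0.4, 0.3]
opening: 0.005
```

Run:
```python
from h import *
s=bot.read_state();print(s['position'],s['opening']*87,s['force'],s['moment'])
ims={c:bot.capture(c)[:,:,::-1].copy() for c in('wrist','scene')}
a=cv2.resize(ims['scene'][110:210,260:360],(400,400),interpolation=cv2.INTER_CUBIC)
b=cv2.resize(ims['wrist'][130:260,190:320],(400,400),interpolation=cv2.INTER_CUBIC)
cv2.imwrite('pics/z11.png',np.hstack([a,b]))
```

```text
[0.57801904 0.18127746 0.14505011] 0.3929352460232186 [-0.43843815 -0.41587252  0.26922671] [0.02789535 0.02559847 0.05112224]
```

View pics/z11.png

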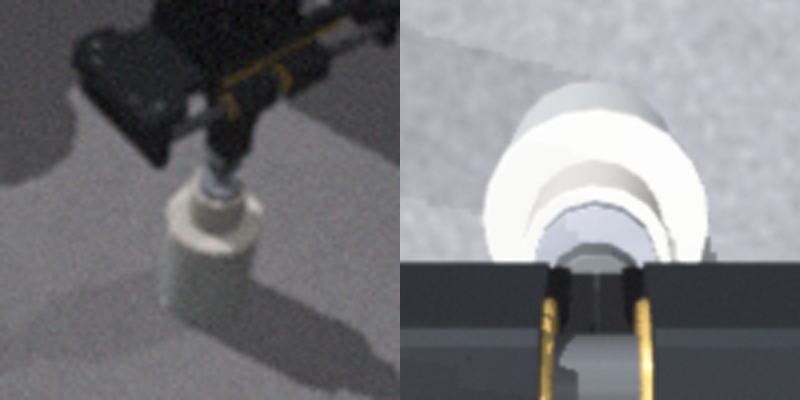

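Call:
apply_moves:
  motion: "0.0005 0 0.001 0 0 0 0; 0.0005 0 0.002 0 0 0 0; 0.0005 0 0.003 0 0 0 0; 0.0005 0 0.004 0 0 0 0; 0.0005 0 0.005 0 0 0 0; 0.0005 0 0.006 0 0 0 0; 0.0005 0 0.006 0 0 0 0; 0.0005 0 0.006 0 0 0 0"

```text
time_s: 17.8
position: [0.5772, 0.1812, 0.1387]
tcp_rot: [[-1.0, -0.0, 0.0], [-0.0, 1.0, 0.0], [-0.0, 0.0, -1.0]]
force: [-0.6, -0.6, 3.0]
opening: 0.002
```

Call:
apply_moves:
  motion: "0 0 0.0005 0 0 0 0; 0 0 0.001 0 0 0 0; 0 0 0.0015 0 0 0 0; 0 0 0.002 0 0 0 0; 0 0 0.0025 0 0 0 0; 0 0 0.003 0 0 0 0; 0 0 0.003 0 0 0 0; 0 0 0.003 0 0 0 0"

```text
time_s: 18.8
position: [0.5772, 0.1812, 0.1356]
tcp_rot: [[-1.0, -0.001, 0.0], [-0.001, 1.0, -0.0], [-0.0, -0.0, -1.0]]
force: [-1.1, 0.2, 3.7]
opening: 0.003
```

Call:
apply_moves:
  motion: "0 0 0.0003 0 0 0 0; 0 0 0.0006 0 0 0 0; 0 0 0.0009 0 0 0 0; 0 0 0.0012 0 0 0 0; 0 0 0.0015 0 0 0 0; 0 0 0.0015 0 0 0 0; 0 0 0.0015 0 0 0 0; 0 0 0.0015 0 0 0 0"

```text
time_s: 19.8
position: [0.5773, 0.1812, 0.1344]
tcp_rot: [[-1.0, -0.0, 0.0], [-0.0, 1.0, 0.0], [-0.0, 0.0, -1.0]]
force: [-1.6, -1.1, 6.2]
opening: 0.005
```

Call:
apply_moves:
  motion: "0 0 0.0002 0 0 0 0; 0 0 0.0004 0 0 0 0; 0 0 0.0006 0 0 0 0; 0 0 0.0008 0 0 0 0; 0 0 0.001 0 0 0 0; 0 0 0.001 0 0 0 0; 0 0 0.001 0 0 0 0; 0 0 0.001 0 0 0 0"

```text
time_s: 20.8
position: [0.5775, 0.1813, 0.1344]
tcp_rot: [[-1.0, -0.001, 0.001], [-0.001, 1.0, 0.0], [-0.001, 0.0, -1.0]]
force: [-1.6, 0.2, 10.8]
opening: 0.002
```

Call:
apply_moves:
  motion: "0 0 0.0002 0 0 0 0; 0 0 0.0004 0 0 0 0; 0 0 0.0006 0 0 0 0; 0 0 0.0008 0 0 0 0; 0 0 0.001 0 0 0 0; 0 0 0.001 0 0 0 0; 0 0 0.001 0 0 0 0; 0 0 0.001 0 0 0 0"

```text
time_s: 21.8
position: [0.5775, 0.1813, 0.1335]
tcp_rot: [[-1.0, -0.001, 0.001], [-0.001, 1.0, 0.0], [-0.001, 0.0, -1.0]]
force: [-2.4, -0.1, 10.4]
opening: 0.005
```

Call:
apply_moves:
  motion: "0 0 0.0002 0 0 0 0; 0 0 0.0004 0 0 0 0; 0 0 0.0006 0 0 0 0; 0 0 0.0008 0 0 0 0; 0 0 0.001 0 0 0 0; 0 0 0.001 0 0 0 0; 0 0 0.001 0 0 0 0; 0 0 0.001 0 0 0 0"

```text
time_s: 22.8
position: [0.5776, 0.1813, 0.1326]
tcp_rot: [[-1.0, -0.001, 0.001], [-0.001, 1.0, 0.0], [-0.001, 0.0, -1.0]]
force: [-1.2, -0.8, 11.1]
opening: 0.006
```

Call:
apply_moves:
  motion: "0 0 0.0003 0 0 0 0; 0 0 0.0006 0 0 0 0; 0 0 0.0009 0 0 0 0; 0 0 0.0012 0 0 0 0; 0 0 0.0015 0 0 0 0; 0 0 0.0015 0 0 0 0; 0 0 0.0015 0 0 0 0; 0 0 0.0015 0 0 0 0"

```text
time_s: 23.8
position: [0.5776, 0.1813, 0.1312]
tcp_rot: [[-1.0, -0.001, 0.001], [-0.001, 1.0, 0.0], [-0.001, 0.0, -1.0]]
force: [-2.5, 0.0, 12.7]
opening: 0.005
```

Call:
apply_moves:
  motion: "0 0 0.0002 0 0 0 0; 0 0 0.0004 0 0 0 0; 0 0 0.0006 0 0 0 0; 0 0 0.0006 0 0 0 0; 0 0 0.0006 0 0 0 0; 0 0 0.0006 0 0 0 0; 0 0 0.0006 0 0 0 0; 0 0 0.0006 0 0 0 0"

```text
time_s: 24.8
position: [0.5776, 0.1813, 0.1307]
tcp_rot: [[-1.0, -0.001, 0.001], [-0.001, 1.0, 0.0], [-0.001, 0.0, -1.0]]
force: [-2.7, 0.1, 12.6]
opening: 0.004
```

Call:
apply_moves:
  motion: "0 0 0.0002 0 0 0 0; 0 0 0.0003 0 0 0 0; 0 0 0.0005 0 0 0 0; 0 0 0.0005 0 0 0 0; 0 0 0.0005 0 0 0 0; 0 0 0.0005 0 0 0 0; 0 0 0.0005 0 0 0 0; 0 0 0.0005 0 0 0 0"

```text
time_s: 25.8
position: [0.5776, 0.1813, 0.1303]
tcp_rot: [[-1.0, -0.001, 0.002], [-0.001, 1.0, 0.0], [-0.002, 0.0, -1.0]]
force: [-3.2, -0.7, 13.0]
opening: 0.005
```

Call:
apply_moves:
  motion: "0 0 0.0002 0 0 0 0; 0 0 0.0003 0 0 0 0; 0 0 0.0005 0 0 0 0; 0 0 0.0005 0 0 0 0; 0 0 0.0005 0 0 0 0; 0 0 0.0005 0 0 0 0; 0 0 0.0005 0 0 0 0; 0 0 0.0005 0 0 0 0"

```text
time_s: 26.8
position: [0.5776, 0.1813, 0.1299]
tcp_rot: [[-1.0, -0.001, 0.002], [-0.001, 1.0, 0.0], [-0.002, 0.0, -1.0]]
force: [-2.5, -0.5, 12.6]
opening: 0.009
```

Call:
apply_moves:
  motion: "0 0 0.0002 0 0 0 0; 0 0 0.0003 0 0 0 0; 0 0 0.0005 0 0 0 0; 0 0 0.0005 0 0 0 0; 0 0 0.0005 0 0 0 0; 0 0 0.0005 0 0 0 0; 0 0 0.0005 0 0 0 0; 0 0 0.0005 0 0 0 0"

```text
time_s: 27.8
position: [0.5776, 0.1813, 0.1294]
tcp_rot: [[-1.0, -0.001, 0.002], [-0.001, 1.0, 0.0], [-0.002, 0.0, -1.0]]
force: [-3.3, 0.1, 14.1]
opening: 0.003
```

Call:
apply_moves:
  motion: "0 0 0.0001 0 0 0 0; 0 0 0.0002 0 0 0 0; 0 0 0.0004 0 0 0 0; 0 0 0.0004 0 0 0 0; 0 0 0.0004 0 0 0 0; 0 0 0.0004 0 0 0 0; 0 0 0.0004 0 0 0 0; 0 0 0.0004 0 0 0 0"

```text
time_s: 28.8
position: [0.5777, 0.1813, 0.1293]
tcp_rot: [[-1.0, -0.001, 0.002], [-0.001, 1.0, 0.0], [-0.002, 0.0, -1.0]]
force: [-3.1, -1.0, 15.3]
opening: 0.009
```

Call:
apply_moves:
  motion: "0 0 0.0001 0 0 0 0; 0 0 0.0002 0 0 0 0; 0 0 0.0003 0 0 0 0; 0 0 0.0003 0 0 0 0; 0 0 0.0003 0 0 0 0; 0 0 0.0003 0 0 0 0; 0 0 0.0003 0 0 0 0; 0 0 0.0003 0 0 0 0"

```text
time_s: 29.8
position: [0.5778, 0.1814, 0.1293]
tcp_rot: [[-1.0, -0.001, 0.002], [-0.001, 1.0, 0.0], [-0.002, 0.0, -1.0]]
force: [-4.0, -0.7, 16.2]
opening: 0.006
```

Run:
```python
from h import *
s=bot.read_state();print(s['position'],s['force'],s['moment'])
```

```text
[0.57781695 0.18136003 0.12931552] [-4.01162839 -0.66167516 16.19068564] [-0.09619758  0.78956333 -0.00706217]
```

Call:
apply_moves:
  motion: "0 0 0.0001 0 0 0 0; 0 0 0.0002 0 0 0 0; 0 0 0.0002 0 0 0 0; 0 0 0.0002 0 0 0 0; 0 0 0.0002 0 0 0 0; 0 0 0.0002 0 0 0 0; 0 0 0.0002 0 0 0 0; 0 0 0.0002 0 0 0 0"

```text
time_s: 30.8
position: [0.5779, 0.1813, 0.1293]
tcp_rot: [[-1.0, -0.001, 0.002], [-0.001, 1.0, 0.0], [-0.002, 0.0, -1.0]]
force: [-4.9, -0.5, 17.3]
opening: 0.004
```

Call:
apply_moves:
  motion: "0 0 -0.001 0 0 0 0; 0 0 -0.003 0 0 0 0; 0 0 -0.006 0 0 0 0; 0 0 -0.01 0 0 0 0; 0 0 -0.02 0 0 0 0; 0 0 -0.04 0 0 0 0; 0 0 -0.07 0 0 0 0; 0 0 -0.08 0 0 0 0"

```text
time_s: 31.8
position: [0.5783, 0.1814, 0.2084]
tcp_rot: [[-1.0, -0.001, 0.003], [-0.001, 1.0, 0.0], [-0.003, 0.0, -1.0]]
force: [-0.9, 0.1, 0.2]
opening: 0.007
```

Run:
```python
from h import *
from scipy.optimize import minimize
s=bot.read_state();print(s['position'],s['force'])
C=cam('wrist')
ims={c:bot.capture(c)[:,:,::-1].copy() for c in('wrist','scene')}
im=ims['wrist']
gs=cv2.GaussianBlur(im.min(2).astype(np.float32),(0,0),.8)
def samp(P):
    p=proj('wrist',P,C).astype(np.float32); return cv2.remap(gs,p[:,0:1],p[:,1:2],cv2.INTER_LINEAR)[:,0]
z=.081
def cl(q): return -np.clip(samp(circ(q[0],q[1],z,.0303))-samp(circ(q[0],q[1],z,.0325)),-20,50).mean()
x0,y0=.577,.1812
r=minimize(cl,[x0,y0],method='Nelder-Mead',options=dict(initial_simplex=[[x0,y0],[x0-.003,y0],[x0,y0+.003]]));print(r.x,r.fun)
b=cv2.resize(im[140:240,205:305],(400,400),interpolation=cv2.INTER_CUBIC)
for P,c in [(circ(*r.x,z,.031),(0,0,255)),(circ(*r.x,.1354,.011),(0,255,0))]:
    p=(proj('wrist',P,C)-[205,140]+.5)*4; cv2.polylines(b,[p.astype(int)],True,c,1)
a=cv2.resize(ims['scene'][110:210,260:360],(400,400),interpolation=cv2.INTER_CUBIC)
cv2.imwrite('pics/z12.png',np.hstack([a,b]))
```

```text
[0.57829874 0.18137179 0.20841801] [-0.87942724  0.14313823  0.16223669]
[0.57669568 0.18201866] -35.9772834777832
```

View pics/z12.png

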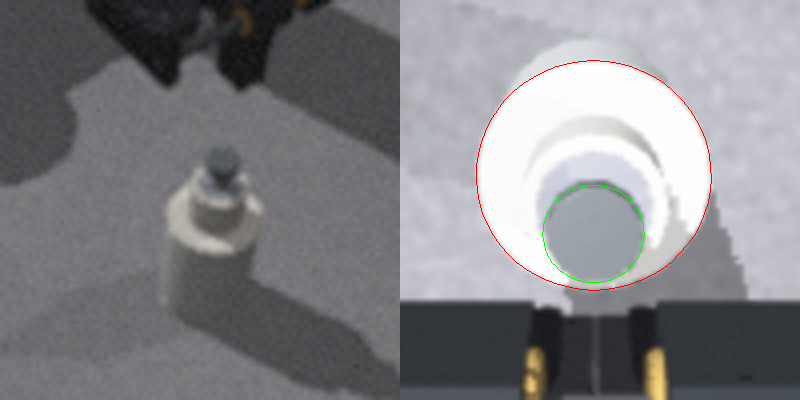

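```bash
python3 -c "
from rig import bot
print(bot.hand_in())"
```

```text
the job is handed in; nothing more can be done
None
```

The lid is on the canister and sealed, the plunger is back up, and I handed the job in at about 32 s of the 62 s allowed.

- **Lid:** I lowered it until it touched the rim at about 6 N, backed off 0.5 mm and let go. The pictures afterwards showed the flange sitting all round on the rim.
- **Press:** With the fingers shut, the plunger met its first stop at TCP height 0.1344 m. The ring then slid in at about 10 to 14 N and stopped hard at 0.1293 m, about 5.1 mm further. I pressed to 17.3 N there, then went straight up.
- **Last checks:** The flange fits at about (0.577, 0.182) m, within 1 mm of where it was before the press. The button stands about 5 mm lower than before, which matches the ring being in and the plunger sprung back. The canister is upright and the gripper touches nothing, with force readings within noise.
- **Discrepancies:**
  - The sideways force reached about 5 N at the end of the press, but nothing visibly shifted.
  - Camera and arm readings disagreed by up to 1.6 mm, which is within the calibration.
  - I did not measure the ring depth directly; it comes from the press travel and the pictures.
  - I did not re-measure the jar or the clip, but the arm never went near them.

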